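# Open the push-to-open wire cupboard on the electronics bench

## Robot

A 6-joint arm with a two-finger parallel gripper is mounted at the origin on the work surface. World frame = base frame: x ahead of the robot, y to its left, z up, the work surface at z = 0. Lengths are in mm, angles in degrees, forces in N, time in s.
With the tool pointing down it reaches from about 350 to 850 mm from the base axis. Payload 8.1 kg.
Tool frame: the origin (TCP) lies at the very end of the fingers, on their centre line; the grasp point (between the pads) lies 19 mm behind it; z points along the fingers, y is the line along which they close (so a half turn about z gives the same grasp; the last joint's range is limited). The gripper opens to 85 mm and grips with 20 to 120 N. Pads are 22 mm wide; open, the fingers measure 114 mm over their backs; the gripper's body (76 mm by 85 mm) begins 54 mm behind the grasp point. The pads swing forward as they close: fully open they stand 13 mm farther back than shut.
Start: joints at [65.867, 7.471, 85.268, -0, 87.261, -4.893], TCP at [197.693, 566.5, 231.292] pointing down, gripper open.
Joint ranges: [-169.43, 169.43], [-51.17, 129.36], [1.28, 143.12], [-76.62, 256.62], [0, 156.53], [-152.29, 152.29]. Speed limits (degrees/s): [136.94, 136.94, 159.86, 180, 180, 180].

## Interface

Orientations are given as [roll, pitch, yaw] about the fixed x, y, z axes, in that order (R = Rz(yaw) Ry(pitch) Rx(roll)).
In Python, from bench import status, viewer, job gives the robot as it stands.
- The arm moves only by the tool arm_command, never from a script. Its argument "targets" is a list that holds one entry, the list of rows, each a list of 7 numbers: the shift along the world's x, y, z in m, then the turn, a rotation vector about the world's x, y, z in rad, then the opening, from -1 (shut) to 1 (fully open). In form: [[[dx, dy, dz, rx, ry, rz, gripper], ...]]. A call has 1 to 10 rows; each row shifts and turns the commanded pose from where the row before left it; what a row does not reach is not made up. A row lasts 1/8 s, in which the tool goes at most 62.5 mm and 10.7 degrees, less where a joint would pass 70% of its speed; a pose out of reach is approached as far as the arm can. A call with a gripper value outside its range is refused whole. The fingers move at their own pace and stop on an object; "force" is the grip in N (left out, the last holds). Time passes only in rows, so rows that do not move let the fingers close. It gives the time, the measured TCP pose, the force, the opening and the grip force at its end, in the units of the state.
- status.sense(): the state, without advancing time (a new reading comes with each control period).
- viewer.snapshot(name): name is "side" or "top"; returns the picture (480x640x3 uint8, red, green, blue); there is no depth.
- viewer.camera_model(name): a dict with "vertical_fov" (degrees; the focal length in pixels is half the picture's height over the tangent of half this angle, whatever the lens; pixels are square), "cx", "cy" (the principal point, pixels), "k1" (the pictures are not rectified: a ray, as slopes to the right and down, at radius r is drawn at 1 + k1 r^2 times it, then the intrinsics apply), "xyz" and "attitude" of the camera in the world. Camera axes: x right, y down, z forward; pixel columns grow to the right and rows downward; lengths in mm; the calibration is good to about 2 mm. A picture is of the moment at which its call begins. camera_model takes no time and is no camera call.
- job.hand_in(): hands the job in; it is judged then, once.
The state is a dict: "time": time; "joint_pos": joint angles; "qd": joint speeds; "joint_efforts": joint torques, N m; "tool_pos": TCP position; "tcp_rot": TCP orientation; "ft_force": force on the tool from outside, world axes, zero at the start; "wrist_torque": the same for the moment, N m; "finger_gap": finger opening in mm; "grip_force": force on a finger pad.
Only numpy, scipy, OpenCV 4.12 (cv2) and the standard library are available. Lean on these libraries where they do the work, as an engineer would, in place of code of your own. Each camera call takes 0.05 s, during which the arm holds its last target. There are 200 camera calls.

## Task

Wire is needed from the blue cupboard. Its door has no handle: push the door in near its white spot so that the spring catch lets go and the door pops ajar by itself, then swing that door wide open, about square to the cupboard or further, and let go. Keep the grey cupboard shut.

Things in the scene. Friction and masses are not known exactly. Their poses are not given: they have to be found in the camera images.
- blue_cupboard: Blue steel cupboard fixed to the bench beside a like grey one: 130 deep (x), 190 wide (y), 130 high. Origin: centre of underside; +x points out of its front, away from the robot within 20 deg. Door on the front plane x=+65, 10 thick, 188x126, ends 2 below the top; vertical hinge at x=+65, y=+95, free edge y=-94. Above height 60 the space behind the door is clear.
- blue_door (a joint): Blue door angle, rad: 0 shut on its catch; + opens (counter-clockwise from above), stop 1.75. Pushed in 4 to 5 mm at the spot (about 3 N; stop at 7 mm, -0.045 rad) the catch lets go; as the finger draws back a spring throws it to 0.45-0.5 rad (free edge 80 to 90 mm out). From there it swings lightly, under 1 N, and stays where left. It does not relatch.
- blue_door_spot (a point): Centre of the flat white spot, 24 across, on the blue door's outer face: 160 from the hinge, 30 from the free edge, 27 below the cupboard's top, 103 above the bench. Its frame turns with the door: x out of the door's outer face, y along the door towards the hinge, z up.
- grey_door (a joint): Angle of the grey cupboard's door in rad, same build and same catch: 0 shut, positive open. It must remain shut.
Things that resemble listed ones, but are neither listed nor needed, are in the scene too. Of the things like the part that bears grey_door, leave any that is green or orange; of the rest the larger one is meant.

How it is judged (in metres and radians):
On the way:
1. the blue door has popped ajar (0.2 to 0.7 rad) (value of joint blue_door between 0.2 and 0.7 rad), for 0.2 s.
At the end, for the whole second after the job is handed in: The blue door stands open at 1.3 rad (75 degrees) or more, at rest (under 0.05 rad/s), and the grey door is shut (under 0.1 rad) (value of joint blue_door above 1.3 rad and velocity of joint blue_door between -0.05 and 0.05 rad/s and value of joint grey_door below 0.1 rad); the robot touches nothing.
It fails at once if the grey door comes open (more than 0.1 rad) (value of joint grey_door above 0.1 rad).
It also fails if it takes over 45 s, if anything falls off the work surface, if the arm or the gripper's body presses on something with over 40 N, if the wrist force passes 120 N, or if a joint passes its speed limit or range.

## Working session

There is one attempt and no reset: what is moved stays moved. The work goes in short steps, Python scripts to look and compute and a tool call to move; the robot and the scene stay as the last step left them, time stands still between calls to the robot, and variables do not carry over. Pictures are saved under pics/ and viewed, at most 10 in all, crops included, and the job is handed in when it is done.

Besides the shell and the picture viewer there is one more tool, called after "Emit:" in YAML: its name, and indented under it one key for each argument. arm_command: Moves the arm, as the interface text tells. Its arguments: {"type":"object","properties":{"targets":{"type":"array"},"force":{"type":"number"}},"required":["targets"]}

```bash
mkdir -p pics
python3 - <<'E'
from bench import status, viewer
import cv2
for n in("side","top"):
    cv2.imwrite(f"pics/{n}0.png",viewer.snapshot(n)[:,:,::-1]); print(n,viewer.camera_model(n))
print(status.sense())
E
```

```text
side {'vertical_fov': 44.368870233158404, 'cx': 320.7088873214259, 'cy': 225.12700979120692, 'k1': 0.05514370968815938, 'xyz': array([ 697.99006816, -496.10431901, 1124.45419719]), 'attitude': array([-151.33856675,   -0.56110826,   33.84126187])}
top {'vertical_fov': 44.79316681755703, 'cx': 317.32106899599813, 'cy': 242.95057291087224, 'k1': -0.08367366019535831, 'xyz': array([ 198.36186996,    1.90631775, 1131.20292272]), 'attitude': array([-1.67982359e+02,  5.72674982e-02, -9.44124340e+01])}
{'time': 0.1, 'joint_pos': array([ 6.58701375e+01,  7.51291836e+00,  8.53232393e+01, -1.96566850e-03,
        8.72608841e+01, -4.89146890e+00]), 'qd': array([-0.09793581, -0.20963353, -0.1215395 , -0.09455593,  0.02539342,
       -0.04249641]), 'joint_efforts': array([ 1.67735820e-03, -5.70950496e+01, -5.01941800e+01, -3.56075839e-05,
        8.03356350e-03,  1.21425660e-04]), 'tool_pos': array([197.47168533, 566.04906319, 230.32512863]), 'tcp_rot': array([-1.79903144e+02, -6.31849863e-03,  1.60761697e+02]), 'ft_force': array([-0.25765632,  0.20134699, -0.00349951]), 'wrist_torque': array([-0.00638511,  0.0320367 , -0.00985831]), 'grip_force': 0.0, 'finger_gap': 85.37154428936023}
```

View pics/side0.png

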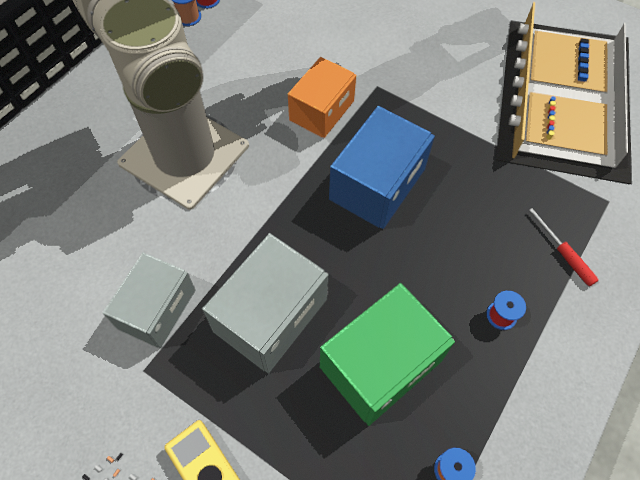

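View pics/top0.png

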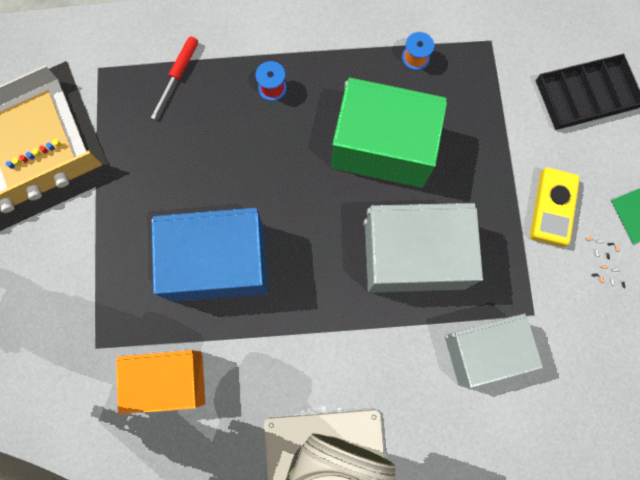

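The top view shows the blue cupboard at about (207,252), the larger grey one at (423,247), a small grey one at (497,352), green at (390,132) and orange at (158,382). The blue cupboard at top (207,252), side (382,165), is the only blue box. The larger grey one is the one to leave shut. Next, one close crop of both blue views.

Run:
```python
import cv2,numpy as np
s=cv2.imread("pics/side0.png")[95:240,315:450];t=cv2.imread("pics/top0.png")[195:310,140:280]
f=lambda a,w,h:cv2.resize(a,(w,h),interpolation=cv2.INTER_CUBIC)
a=f(s,405,435);b=f(t,395,int(115*395/140));c=np.zeros((435,800,3),np.uint8);c[:,:405]=a;c[:b.shape[0],405:]=b
cv2.imwrite("pics/crop.png",c)
```

```text
(no output)
```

View pics/crop.png

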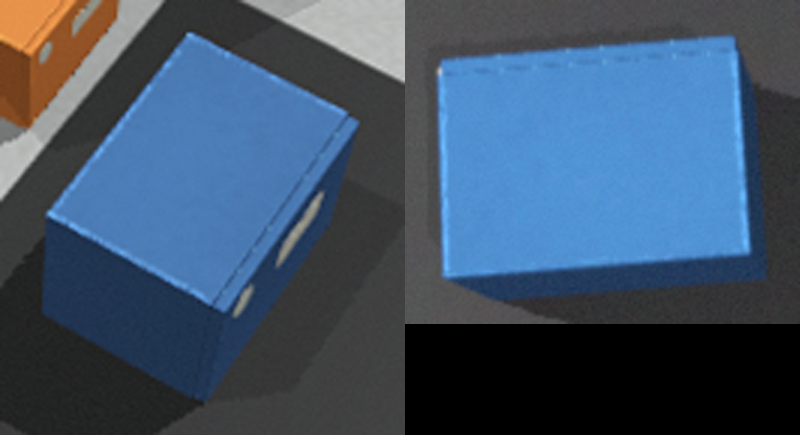

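The crop shows the spot at side pixel (396,195.3) and a larger pale plate beside it. The roof corners in the side view are (378,106), (332,166), (387,196) and (431,132). In the top view they are (154,293), (262,285), (257,213) and (153,221).

```bash
cat > h.py <<'E'
import numpy as np,cv2
from scipy.spatial.transform import Rotation as R
from bench import viewer
M={n:viewer.camera_model(n) for n in("side","top")}
def proj(n,P):
    m=M[n];p=R.from_euler('xyz',m['attitude'],degrees=True).inv().apply(np.atleast_2d(P)-m['xyz'])
    s=p[:,:2]/p[:,2:];s=s*(1+m['k1']*(s**2).sum(1,keepdims=True));f=240/np.tan(np.radians(m['vertical_fov']/2))
    return s*f+[m['cx'],m['cy']]
def T(q,P): return R.from_euler('z',q[2]).apply(np.atleast_2d(P))+[q[0],q[1],0]
E
python3 - <<'E'
from h import *
from scipy.optimize import least_squares
S=[(377.7,106.3),(331.7,166),(387.3,196.3),(431,132.3)];U=[(154.2,293.2),(261.9,285),(257,213.1),(152.8,221.2)];sp=(396,195.3)
def res(q,full=0):
    C=T(q,[(-65,95,q[3]),(-65,-95,q[3]),(65,-95,q[3]),(65,95,q[3])]);k=T(q,[(75,-65,q[3]-27)])
    return np.r_[(proj("side",C)-S).ravel(),(proj("top",C)-U).ravel(),(proj("side",k)-sp).ravel()]
r=least_squares(res,[500,200,0,130]);q=r.x;print(q,np.degrees(q[2]));print(r.fun.reshape(-1,2).round(1))
print("spot",T(q,[(75,-65,103)]),"out",T([0,0,q[2]],[1,0,0]),"hinge",T(q,[65,95,0]))
# grey large and green extent at z=130 by top pixels
def inv(n,uv,z): return least_squares(lambda p:(proj(n,[p[0],p[1],z])-uv).ravel(),[500,0]).x
for nm,l in dict(grey=[(370,206),(478,204),(482,280),(370,290)],green=[(347,82),(446,98),(435,165),(335,150)]).items(): print(nm,[inv("top",u,130).round() for u in l])
E
```

```text
[4.08625179e+02 1.82791018e+02 9.15868598e-03 1.27830125e+02] 0.5247540524801139
[[ 1.1 -0.5]
 [-0.5  0.5]
 [-1.   0.3]
 [ 0.9  0.2]
 [-0.2  0.8]
 [ 0.6 -0.1]
 [ 0.6 -0.3]
 [-0.9  0.6]
 [ 0.6  0.1]]
spot [[484.2173394  118.48063555 103.        ]] out [[0.99995806 0.00915856 0.        ]] hinge [[472.75238954 278.3823395    0.        ]]
grey [array([ 471., -112.]), array([ 460., -307.]), array([ 323., -295.]), array([321., -98.])]
green [array([715., -93.]), array([ 669., -275.]), array([ 539., -238.]), array([581., -59.])]
```

The fit agrees to about 1 px. The roof comes out at z≈128 and the spot at (484,118,103), with the door facing +x (yaw 0.5°). Now I'll move out in front of the spot with the fingers shut.

Emit:
arm_command:
  targets:
    - [[0.036,-0.045,0,0,0,0.0336,-1],[0.036,-0.045,0,0,0,0.0336,-1],[0.036,-0.045,0,0,0,0.0336,-1],[0.036,-0.045,0,0,0,0.0336,-1],[0.036,-0.045,0,0,0,0.0336,-1],[0.036,-0.045,0,0,0,0.0336,-1],[0.036,-0.045,0,0,0,0.0336,-1],[0.036,-0.045,0,0,0,0.0336,-1],[0.036,-0.045,0,0,0,0.0336,-1],[0.036,-0.045,0,0,0,0.0336,-1]]

```text
time: 1.35
tool_pos: [558.4, 114.8, 230.9]
tcp_rot: [180.0, -0.0, -179.9]
ft_force: [0.3, 0.5, -0.1]
finger_gap: -0.2
grip_force: 0.0
```

Down to z≈93, then forward to about x=510, where the finger face is at 499.

Emit:
arm_command:
  targets:
    - [[0,0.001,-0.035,0,0,0,-1],[0,0.001,-0.035,0,0,0,-1],[0,0.001,-0.035,0,0,0,-1],[0,0,-0.033,0,0,0,-1],[-0.016,0,0,0,0,0,-1],[-0.016,0,0,0,0,0,-1],[-0.016,0,0,0,0,0,-1],[0,0,0,0,0,0,-1],[0,0,0,0,0,0,-1]]

```text
time: 2.48
tool_pos: [510.1, 119.5, 93.4]
tcp_rot: [180.0, 0.0, -180.0]
ft_force: [0.2, -0.7, -0.6]
finger_gap: -0.1
grip_force: 0.0
```

Run:
```python
from bench import viewer
import cv2
a=viewer.snapshot("side")[60:260,280:480,::-1]; cv2.imwrite("pics/s1.png",cv2.resize(a,(600,600),interpolation=cv2.INTER_CUBIC))
```

```text
(no output)
```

View pics/s1.png

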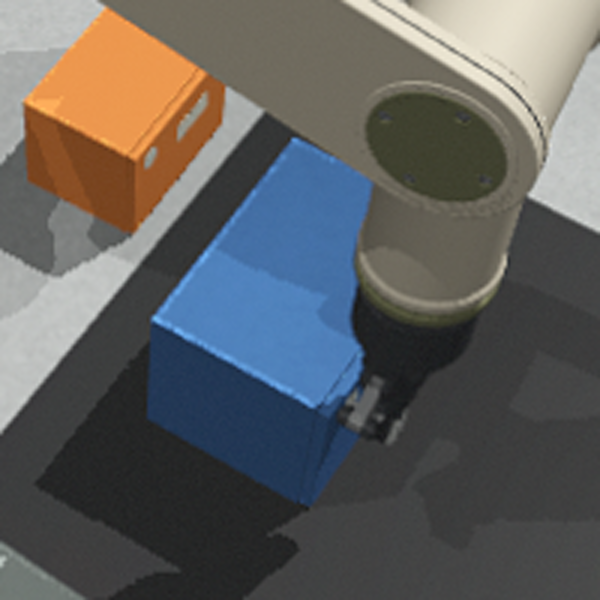

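The fingers stand right in front of the spot, around crop pixel (365,410), with the door still shut. I'll close in gently until contact.

Emit:
arm_command:
  targets:
    - [[-0.005,0,0,0,0,0,-1],[-0.004,0,0,0,0,0,-1],[-0.003,0,0,0,0,0,-1],[-0.002,0,0,0,0,0,-1],[0,0,0,0,0,0,-1]]

```text
time: 3.15
tool_pos: [495.6, 119.5, 93.3]
tcp_rot: [180.0, 0.0, -180.0]
ft_force: [-0.6, -0.8, 0.1]
finger_gap: 0.3
grip_force: 0.0
```

Emit:
arm_command:
  targets:
    - [[-0.002,0,0,0,0,0,-1],[-0.001,0,0,0,0,0,-1],[0,0,0,0,0,0,-1]]

```text
time: 3.52
tool_pos: [493.2, 119.5, 93.4]
tcp_rot: [180.0, 0.1, -180.0]
ft_force: [3.8, 0.3, -2.5]
finger_gap: -0.3
grip_force: 2.1
```

Emit:
arm_command:
  targets:
    - [[-0.0015,0,0,0,0,0,-1],[0,0,0,0,0,0,-1]]

```text
time: 3.78
tool_pos: [491.3, 119.4, 93.4]
tcp_rot: [-180.0, 0.0, -180.0]
ft_force: [3.0, -1.7, -1.9]
finger_gap: -0.1
grip_force: 2.1
```

Emit:
arm_command:
  targets:
    - [[-0.0015,0,0,0,0,0,-1],[0,0,0,0,0,0,-1]]

```text
time: 4.03
tool_pos: [489.6, 119.3, 93.4]
tcp_rot: [-180.0, -0.0, -180.0]
ft_force: [3.4, -2.0, 0.0]
finger_gap: -0.6
grip_force: 1.4
```

Emit:
arm_command:
  targets:
    - [[-0.0015,0,0,0,0,0,-1],[0,0,0,0,0,0,-1]]

```text
time: 4.28
tool_pos: [488.1, 119.4, 93.4]
tcp_rot: [-180.0, -0.0, -180.0]
ft_force: [2.0, -2.2, 1.1]
finger_gap: 0.1
grip_force: 1.4
```

Emit:
arm_command:
  targets:
    - [[-0.001,0,0,0,0,0,-1],[0,0,0,0,0,0,-1]]

```text
time: 4.53
tool_pos: [487.1, 119.5, 93.3]
tcp_rot: [-180.0, -0.0, -180.0]
ft_force: [2.8, -2.1, -0.4]
finger_gap: 0.0
grip_force: 1.5
```

Emit:
arm_command:
  targets:
    - [[0.02,0,0,0,0,0,-1],[0.04,0,0,0,0,0,-1],[0.05,0,0,0,0,0,-1],[0.03,0,0,0,0,0,-1],[0,0,0,0,0,0,-1],[0,0,0,0,0,0,-1],[0,0,0,0,0,0,-1]]

```text
time: 5.4
tool_pos: [626.0, 119.8, 93.0]
tcp_rot: [180.0, -0.1, -180.0]
ft_force: [-0.0, 0.2, -0.5]
finger_gap: 0.1
grip_force: 0.0
```

Run:
```python
from bench import viewer
import cv2
a=viewer.snapshot("side")[60:260,280:480,::-1]; b=viewer.snapshot("top")[120:320,100:300,::-1]
cv2.imwrite("pics/s2.png",cv2.resize(cv2.hconcat([a,b]),(800,400),interpolation=cv2.INTER_CUBIC))
```

```text
(no output)
```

View pics/s2.png

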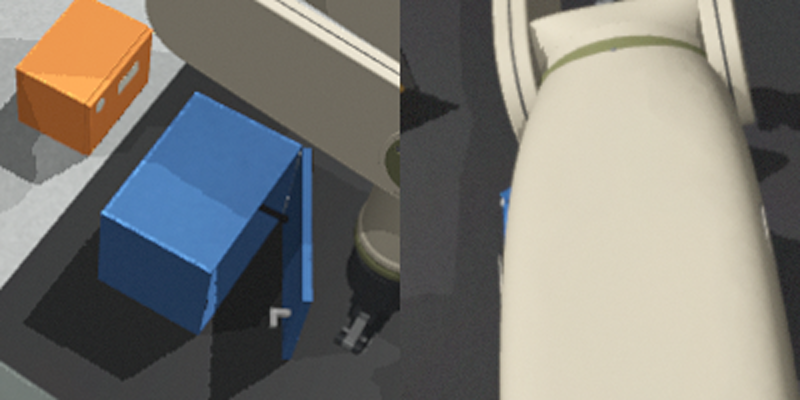

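The door has popped ajar: its free edge is at about side (434,210) and the hook is on the inside. Now up, over the door, and down behind it.

Emit:
arm_command:
  targets:
    - [[0,0,0.04,0,0,0,-1],[0,0,0.04,0,0,0,-1],[-0.038,0.001,0,0,0,0,-1],[-0.038,0.001,0,0,0,0,-1],[-0.042,0.002,0,0,0,0,-1],[0,0,0,0,0,0,-1],[0,0,-0.025,0,0,0,-1],[0,0,-0.025,0,0,0,-1],[0,0,-0.025,0,0,0,-1],[0,0,0,0,0,0,-1]]

```text
time: 6.75
tool_pos: [507.9, 123.2, 96.5]
tcp_rot: [-180.0, -0.2, -180.0]
ft_force: [-0.1, -0.2, -0.1]
finger_gap: 0.1
grip_force: 0.0
```

Run:
```python
from bench import viewer
import cv2
a=viewer.snapshot("side")[60:260,280:480,::-1]
cv2.imwrite("pics/s3.png",cv2.resize(a,(600,600),interpolation=cv2.INTER_CUBIC))
```

```text
(no output)
```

View pics/s3.png

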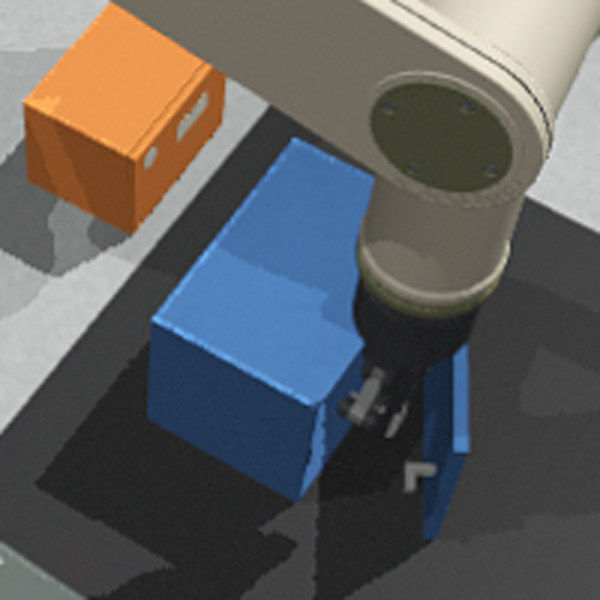

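The fingers are behind the door and clear of it and the hook. Sweep outward on an arc about the hinge.

Emit:
arm_command:
  targets:
    - [[0.012,0.003,0,0,0,0,-1],[0.012,0.003,0,0,0,0,-1],[0.012,0.004,0,0,0,0,-1],[0.012,0.005,0,0,0,0,-1],[0.012,0.008,0,0,0,0,-1],[0.011,0.01,0,0,0,0,-1],[0.01,0.011,0,0,0,0,-1],[0.009,0.012,0,0,0,0,-1],[0.008,0.012,0,0,0,0,-1],[0.007,0.012,0,0,0,0,-1]]

```text
time: 8.05
tool_pos: [614.7, 204.3, 98.2]
tcp_rot: [-180.0, -0.0, -180.0]
ft_force: [-0.0, -0.7, -0.6]
finger_gap: -0.2
grip_force: 0.3
```

Emit:
arm_command:
  targets:
    - [[0.006,0.013,0,0,0,0,-1],[0.004,0.013,0,0,0,0,-1],[0.002,0.013,0,0,0,0,-1],[0,0.008,0,0,0,0,-1],[0,0.004,0,0,0,0,-1],[0,0.002,0,0,0,0,-1],[0,0,0,0,0,0,-1]]

```text
time: 8.93
tool_pos: [626.1, 256.4, 98.3]
tcp_rot: [180.0, 0.0, -180.0]
ft_force: [-0.7, -1.3, 0.9]
finger_gap: 0.0
grip_force: 0.0
```

Draw back along -y, then lift clear and look.

Emit:
arm_command:
  targets:
    - [[0,-0.02,0,0,0,0,-1],[0,-0.03,0,0,0,0,-1],[0,-0.03,0.03,0,0,0,-1],[0,-0.03,0.04,0,0,0,-1],[0,-0.04,0.04,0,0,0,-1],[0,-0.04,0.03,0,0,0,-1],[0,-0.04,0,0,0,0,-1],[0,0,0,0,0,0,-1],[0,0,0,0,0,0,-1]]

```text
time: 10.05
tool_pos: [625.7, 25.8, 237.9]
tcp_rot: [180.0, -0.0, 179.9]
ft_force: [-0.2, 0.8, 0.1]
finger_gap: 0.0
grip_force: 0.0
```

Run:
```python
from bench import viewer
import cv2
a=viewer.snapshot("side")[:,:,::-1]; b=viewer.snapshot("top")[:,:,::-1]
cv2.imwrite("pics/s4.png",cv2.resize(cv2.hconcat([a[60:360,150:510],b[60:360,100:500]]),(760,300)))
```

```text
(no output)
```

View pics/s4.png

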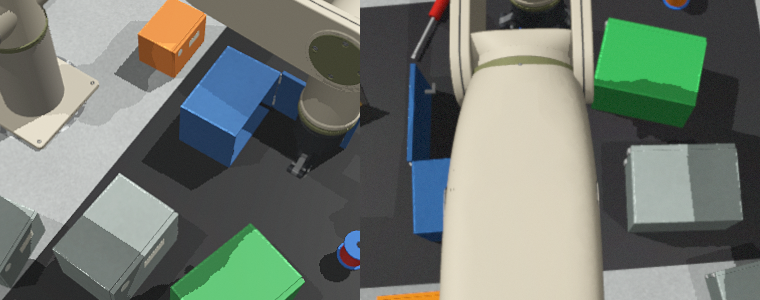

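The top view shows the blue door about square to the cupboard, running from crop (410,160) to (412,65). The grey door is shut and the arm is clear.

```bash
python3 -c "
from bench import job
print(job.hand_in())"
```

```text
the job is handed in; nothing more can be done
None
```

The blue door popped ajar when pushed at its spot, was swung about square to the cupboard and let go; the grey cupboard stayed shut, and the job was handed in after about 10 s of robot time (no verdict came back).

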